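# Throttle body idle leak test: set the lever, locate the test head, hold it down

## Robot

A 7-joint arm with a two-finger parallel gripper is mounted at the origin on a cart in front of the work surface, level with it; the furniture and walls round the work are solid. World frame = base frame: x ahead of the robot, y to its left, z up, the work surface at z = 0. Lengths are in mm, angles in rad, forces in N, time in s.
With the tool pointing down it reaches from about 425 to 1025 mm from the base axis. Payload 9.4 kg.
Tool frame: the origin (TCP) lies midway between the tips of the shut fingers; the grasp point (between the pads) lies 19 mm behind it (ctrl.tcp_to_grasp is the distance from the TCP to the grasp point, in mm); z points along the fingers, y is the line along which they close (so a half turn about z gives the same grasp; the last joint's range is limited). The gripper opens to 93 mm and grips with 3 to 60 N. Pads are 15 mm wide; open, the fingers measure 128 mm over their backs; the gripper's body (75 mm by 188 mm) begins 65 mm behind the grasp point.
Start: joints at [-1.326, 0.599, -0.003, 1.599, 0.002, 0.943, -0.08], TCP at [229.304, 687.782, 218.618] pointing down, gripper open.
Joint ranges: [-2.57, 2.57], [-0.35, 1.97], [-1.29, 1.29], [0.11, 2.56], [-1.05, 4.19], [0.11, 1.86], [-2.63, 2.63]. Speed limits (rad/s): [2.22, 2.22, 3.01, 3.01, 3.14, 3.14, 3.14].

## Interface

Orientations are given as a unit quaternion [w, x, y, z].
In Python, from plant import ctrl, imaging, order gives the robot as it stands.
- The arm moves only by the tool jog_arm, never from a script. Its arguments are lists of equal length, an entry for each row: "dp": the shift along the tool's x, y, z in cm, a list of three; "turn": the turn about the tool's z in rad; "jaw": the finger opening in cm, from 0 to 9.3. In form: {"dp": [[dx, dy, dz], ...], "turn": [turn, ...], "jaw": [jaw, ...]}. A call has 1 to 8 rows; each row shifts and turns the commanded pose from where the row before left it, along the tool's axes as they then stand; what a row does not reach is not made up. A row lasts 1/10 s, in which the tool goes at most 50 mm and 8.59 degrees, less where a joint would pass 70% of its speed; a pose out of reach is approached as far as the arm can. A call with a gripper value outside its range is refused whole. The fingers move at their own pace and stop on an object; "squeeze" is the grip in N (left out, the last holds). Time passes only in rows, so rows that do not move let the fingers close. It gives the time, the measured TCP pose, the force, the opening and the grip force at its end, in the units of the state.
- ctrl.read_state(): the state, without advancing time (a new reading comes with each control period).
- imaging.read_camera(name): name is "scene" or "top"; returns the picture (400x640x3 uint8, blue, green, red); there is no depth.
- imaging.camera_model(name): a dict with "fx", "fy", "cx", "cy" (pixels), "R" (3x3) and "t" (3): a world point X has camera coordinates R X + t. Camera axes: x right, y down, z forward; pixel columns grow to the right and rows downward; lengths in mm; the calibration is good to about 2 mm. A picture is of the moment at which its call begins. camera_model takes no time and is no camera call.
- order.job_done(): hands the job in; it is judged then, once.
The state is a dict: "t": time; "joints": joint angles; "dq": joint speeds; "joint_efforts": joint torques, N m; "position": TCP position; "ee_rot": TCP orientation; "wrist_force": force on the tool from outside, world axes, zero at the start; "moment": the same for the moment, N m; "opening": finger opening in mm; "grip_force": force on a finger pad.
Only numpy, scipy, OpenCV 4.12 (cv2) and the standard library are available. Lean on these libraries where they do the work, as an engineer would, in place of code of your own. Each camera call takes 0.05 s, during which the arm holds its last target. There are 200 camera calls.

## Task

Get this throttle body ready for its idle leak test. First set its throttle lever to the idle mark, 15 degrees open, and leave it there; then take the test head by its grip bar to the throttle body, feel for the locating pin until the blind hole under the head drops over it, gauge at the back away from the lever, and press the head down without undue force until it lies flush on the body all round. Finish while still holding it pressed down by its grip bar, and leave the other things on the bench alone.

Things in the scene. Friction and masses are not known exactly. Their poses are not given: they have to be found in the camera images.
- rig: Throttle body bolted on a leak-test rig that is fixed to the bench. Origin: centre of the underside, at bench level; x points from the lever side to the back, z up. Dark steel base 130 (x) x 120 (y) x 16 mm with a screw head 7 mm high in each corner; on it stands the aluminium throttle body, 90 mm high over all.
- face (a point): Centre of the throttle body's flat top face, 84 (x) x 92 (y) mm, 90 mm above the bench; axes as the rig's. In its middle is a 44 mm bore with a brass butterfly that turns with the lever; opened by more than about 30 degrees it sticks up above the face, in the way of the head.
- seal (a joint): How far the black sprung sealing ring round the bore (58 mm outside) is pressed in, in m: 0 = standing 4 mm above the face, 0.004 = flush. It carries the head's weight without sinking; it starts to sink under 8 N and is flush at 14 N, so flush takes about 10 N of push beside the head's weight.
- idle_tab (a point): Idle mark: middle of a 14 mm wide tab on the rim of the flat upright protractor disc (64 mm across) behind the lever; the disc stands 52 to 55 mm in front (-x) of the rig's middle. At idle the lever's arm stands right before the tab. Ticks every 15 degrees.
- pin (a point): Top of the locating pin that stands up from the face at x = 0, y = +36 mm of the rig's frame: 10 mm diameter, 12 mm high, the last 4 mm tapered to 4 mm across.
- spindle (a point): Point on the throttle spindle's axis (which runs along the rig's x, 80 mm above the bench) level with the middle of the lever's cross pin, 83 mm in front of the rig's centre.
- lever_pin (a point): Middle of the round steel cross pin at the free end of the throttle lever: 12 mm diameter, 31 mm long, along the rig's x, with a 16 mm collar at each end; 60 mm from the spindle axis. The lever arm itself is 10 mm wide and stands 15 to 19 mm behind (+x) this point, so the cross pin can be pinched from above, fingers closing along the rig's y.
- throttle (a joint): Throttle opening in rad, 0 (closed) to 1.31; the idle mark is 0.262 (15 degrees). The lever stays where it is left (about 1.5 N at the cross pin moves it). Its arm stands above the spindle and leans from vertical towards the rig's -y by 0.611 minus this value (so at idle it leans 20 degrees to -y; wide open it leans to +y).
- head: Test head, loose, about 0.4 kg, lying flat on the bench: aluminium plate 84 (x) x 98 (y) x 18 mm with a black grip bar on its top, a round white-faced pressure gauge at its +x edge, reaching 40 mm above the plate's top. Origin: centre of the underside; z up. Seated, its origin and axes agree with face: gauge at the back, away from the lever.
- grip (a point): Middle of the head's grip bar, 20 mm above the plate's top (38 mm above the underside). The bar is 46 mm long (head's x), 24 mm wide (head's y) and 34 mm high, and is pinched from above across its width.
- hole (a point): Centre of the mouth of the blind locating hole in the head's underside, at x = 0, y = +36 mm of the head's frame: 12 mm diameter with a 2 mm chamfer, 14.5 mm deep. Not visible from above.
- feeler_gauge: Feeler gauge set with spread blades, 94 x 68 x 10 mm, a bystander; origin under its middle.
- screwdriver: Screwdriver with a red handle, 223 mm long, a bystander; origin under its middle.
- spanner: Combination spanner, 170 mm long, a bystander; origin under its middle.
- piston: Bare piston standing on its skirt, 87 mm across, 52 mm high, a bystander; origin under its middle.

How it is judged (in metres and radians):
On the way, in this order (a step that is already met when the one before it is completed fails the run):
1. the throttle lever is set to the idle mark, the head not yet picked up (value of joint throttle between 0.175 and 0.349 rad and velocity of joint throttle between -0.05 and 0.05 rad/s and distance of head from where it was at the start of the episode below 0.02 m), for 0.3 s.
2. the head has dropped over the locating pin (horizontal distance between hole and pin below 0.0025 m and horizontal distance between head and rig below 0.008 m and z of head in the frame of face below 0.007 m and angle between head's own z axis and vertical below 0.07 rad), for 0.1 s.
At the end, for the whole second after the job is handed in: Throttle at 15 degrees open within 5; the head on the pin (hole to pin within 2.5 mm, centres 8), square within 8 degrees, level within 2, flush on the face within 1.5 mm and at rest; the fingers still hold its bar (over 3 N, within 35 mm) and press it on the rig with over 10 N (value of joint throttle between 0.175 and 0.349 rad and horizontal distance between hole and pin below 0.0025 m and horizontal distance between head and rig below 0.008 m and z of head in the frame of face below 0.0015 m and angle between head's own z axis and vertical below 0.035 rad and angle between the x axis of head and the x axis of rig, either way round below 0.14 rad and contact force between the fingers and head above 3 N and distance between the grasp point and grip below 0.035 m and contact force between head and rig above 10 N and linear speed of head below 0.02 m/s); the arm keeps its last pose, push and grip.
It fails at once if the head is forced on to the rig with more than 70 N (contact force between head and rig above 70 N).
It fails at once if a bystander (feeler gauge, screwdriver, spanner or piston) is pushed more than 25 mm away (distance of any of feeler_gauge, screwdriver, spanner, piston from where it was at the start of the episode above 0.025 m).
It also fails if it takes over 61 s, if anything falls off the work surface, if the arm or the gripper's body presses on something with over 40 N, if the wrist force passes 120 N, or if a joint passes its speed limit or range.

## Working session

There is one attempt and no reset: what is moved stays moved. The work goes in short steps, Python scripts to look and compute and a tool call to move; the robot and the scene stay as the last step left them, time stands still between calls to the robot, and variables do not carry over. Pictures are saved under pics/ and viewed, at most 10 in all, crops included, and the job is handed in when it is done.

Besides the shell and the picture viewer there is one more tool, called after "Request:" by a JSON object that holds its "api" and its "payload", one argument or row to a line. jog_arm: Moves the arm, as the interface text tells. Its arguments: {"type":"object","properties":{"dp":{"type":"array","items":{"type":"array","items":{"type":"number"}}},"turn":{"type":"array","items":{"type":"number"}},"jaw":{"type":"array","items":{"type":"number"}},"squeeze":{"type":"number"}},"required":["dp","turn","jaw"]}

```bash
mkdir -p pics; python3 - <<'E'
from plant import ctrl, imaging
import cv2, numpy as np
for n in("scene","top"):
    cv2.imwrite(f"pics/{n}0.png",imaging.read_camera(n)); m=imaging.camera_model(n)
    R=np.array(m["R"]);print(n,m["fx"],m["cx"],m["cy"],(-R.T@np.array(m["t"])).round(),R.round(3).tolist())
s=ctrl.read_state();print(s["t"],s["position"],s["ee_rot"],s["opening"],ctrl.tcp_to_grasp)
E
```

```text
scene 454.06977599489704 315.32319437394557 199.15217359669654 [ 288. -849.  800.] [[0.899, -0.438, -0.004], [-0.338, -0.687, -0.644], [0.279, 0.58, -0.765]]
top 511.39203716240223 317.9409420803959 193.2345645898027 [ 343. -328. 1314.] [[0.002, -1.0, -0.02], [-0.982, 0.002, -0.188], [0.188, 0.02, -0.982]]
0.1 [229.20283094 687.37032712 217.87242255] [-3.63332204e-05  1.60185972e-01  9.87086618e-01 -6.78668638e-04] 92.60313498188658 18.8
```

View pics/scene0.png

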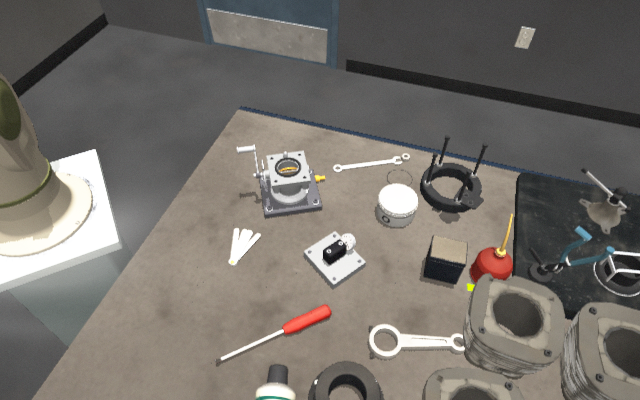

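View pics/top0.png

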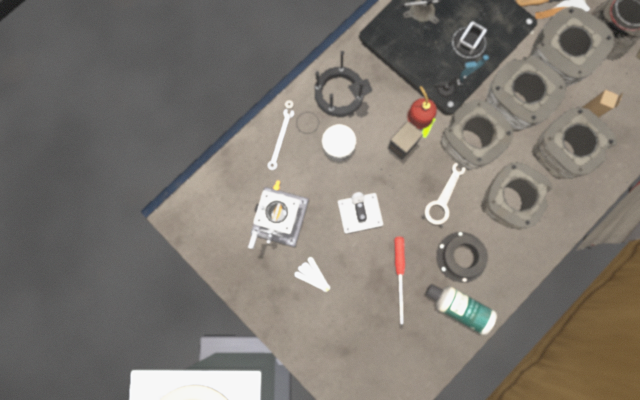

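```bash
python3 - <<'E'
import cv2,numpy as np
a=cv2.imread("pics/top0.png")[170:270,235:395];b=cv2.imread("pics/scene0.png")[135:235,230:330]
c=cv2.imread("pics/scene0.png")[215:295,290:390]
cv2.imwrite("pics/c1.png",cv2.resize(a,None,fx=5,fy=5,interpolation=cv2.INTER_CUBIC))
d=np.hstack([cv2.resize(b,(500,500),interpolation=cv2.INTER_CUBIC),cv2.copyMakeBorder(cv2.resize(c,(300,240),interpolation=cv2.INTER_CUBIC),0,260,0,0,0)])
cv2.imwrite("pics/c2.png",d)
E
```

```text
(no output)
```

View pics/c1.png

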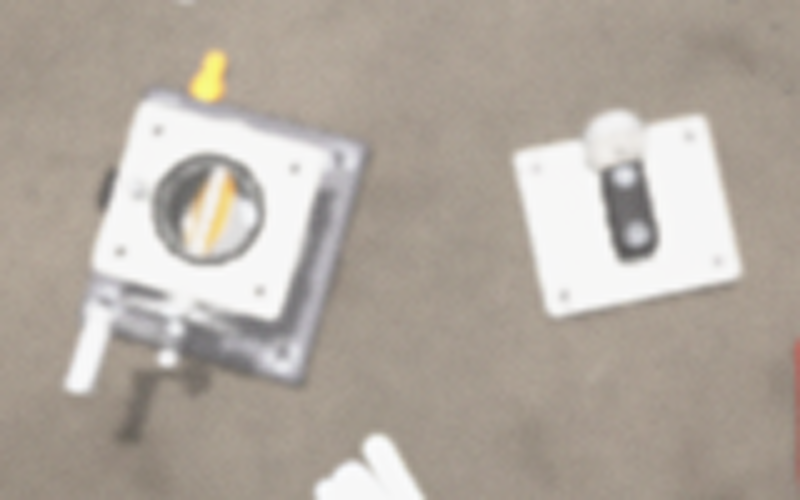

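View pics/c2.png

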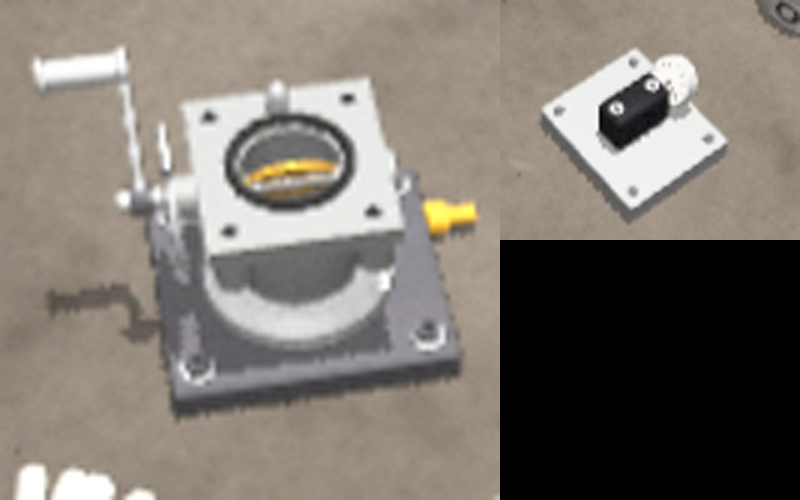

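```bash
cat >h.py <<'E'
import numpy as np
from plant import ctrl, imaging
def ray(n,p):
    m=imaging.camera_model(n);R=np.array(m["R"]);c=-R.T@np.array(m["t"])
    return c,R.T@[(p[0]-m["cx"])/m["fx"],(p[1]-m["cy"])/m["fy"],1]
def at(n,p,z):
    c,d=ray(n,p);return c+d*(z-c[2])/d[2]
def tri(p,q):
    (a,d),(b,e)=ray("top",p),ray("scene",q)
    s=np.linalg.lstsq(np.c_[d,-e],b-a,rcond=None)[0]
    P,Q=a+s[0]*d,b+s[1]*e
    return (P+Q)/2,np.linalg.norm(P-Q)
def proj(n,X):
    m=imaging.camera_model(n);x=np.array(m["R"])@X+np.array(m["t"]);return np.array([m["cx"]+m["fx"]*x[0]/x[2],m["cy"]+m["fy"]*x[1]/x[2]])
E
python3 - <<'E'
from h import *
np.set_printoptions(suppress=True,precision=1)
def T(l):return [(u/5+235-.4,v/5+170-.4) for u,v in l]
def S(l):return [(u/5+230-.4,v/5+135-.4) for u,v in l]
def S2(l):return [((u-500)/3+290-.3,v/3+215-.3) for u,v in l]
def show(name,n,pts,z):
    P=np.array([at(n,p,z) for p in pts])[:,:2]   # TL,TR,BR,BL
    x=(P[0]+P[1]-P[2]-P[3]);y=(P[0]+P[3]-P[1]-P[2])
    print(name,n,P.mean(0),"yaw",np.arctan2(x[1],x[0]).round(3),(np.arctan2(y[1],y[0])-np.pi/2).round(3),"size",np.linalg.norm(x)/2,np.linalg.norm(y)/2)
show("face","top",T([(146,97),(330,150),(281,318),(93,272)]),90)
show("face","scene",S([(370,78),(403,234),(212,255),(183,103)]),90)
print("bore",at("top",T([(209,210)])[0],92),at("scene",S([(290,160)])[0],92))
show("plate","top",T([(514,152),(707,115),(743,275),(550,318)]),18)
show("plate","scene",S2([(635,47),(727,147),(631,212),(541,110)]),18)
print("bar",at("top",T([(629,212)])[0],52),at("scene",S2([(634,94)])[0],52))
print("levpin",tri(T([(88,348)])[0],S([(80,70)])[0]))
print("locpin",tri(T([(140,189)])[0],S([(277,88)])[0]))
E
```

```text
face top [ 533.  -204.4] yaw -0.271 -0.263 size 87.2658299126213 93.99451347489625
face scene [ 533.1 -204.4] yaw -0.288 -0.273 size 82.64714701431593 94.33447861824212
bore [ 532. -203.   92.] [ 532.9 -203.    92. ]
plate top [ 540.9 -410.4] yaw 0.202 0.205 size 86.05164242313978 100.98764181755307
plate scene [ 540.1 -411.4] yaw 0.206 0.18 size 83.11306048950459 100.34272264037882
bar [ 536.9 -408.5   52. ] [ 541.6 -407.8   52. ]
levpin (array([ 460.7, -151.9,  132.5]), np.float64(0.8175020090166882))
locpin (array([ 540.9, -170.9,  103.8]), np.float64(0.9528171312073452))
```

Request:
{"api": "jog_arm", "payload": {
  "dp": [
    [-3.2,-3.3,0],
    [-3.2,-3.3,0],
    [-3.2,-3.3,0],
    [-3.2,-3.3,0],
    [-3.2,-3.3,0],
    [-3.2,-3.3,0],
    [-3.2,-3.3,0],
    [-3.2,-3.3,0]
  ],
  "turn": [-0.05,0,0,0,0,0,0,0],
  "jaw": [6,6,6,6,6,6,6,6],
  "squeeze": 15
}}

```text
t: 0.9
position: [403.5, 361.9, 218.5]
ee_rot: [-0.0, 0.135, 0.991, -0.0]
wrist_force: [0.1, -0.1, 0.8]
opening: 59.7
grip_force: 0.0
```

Request:
{"api": "jog_arm", "payload": {
  "dp": [
    [-3.2,-3.3,0],
    [-3.2,-3.3,0],
    [-3.2,-3.3,0],
    [-3.2,-3.3,0],
    [-2,-4.2,0],
    [0,-4.6,0],
    [0,-4.6,0],
    [0,-4.6,0]
  ],
  "turn": [0,0,0,0,0,0,0,0],
  "jaw": [6,6,6,6,6,6,6,6]
}}

```text
t: 1.7
position: [461.0, 21.6, 218.5]
ee_rot: [-0.0, 0.136, 0.991, -0.0]
wrist_force: [0.0, -1.0, 0.2]
opening: 60.1
grip_force: 0.0
```

Request:
{"api": "jog_arm", "payload": {
  "dp": [
    [-1.15,-4.2,0],
    [-1.15,-4.2,0],
    [-1.15,-4.2,0],
    [-1.15,-4.1,0],
    [0,0,0],
    [0,0,3],
    [0,0,3],
    [0,0,0]
  ],
  "turn": [0,0,0,0,0,0,0,0],
  "jaw": [6,6,6,6,6,6,6,6]
}}

```text
t: 2.5
position: [459.5, -148.8, 156.1]
ee_rot: [-0.003, 0.135, 0.991, 0.0]
wrist_force: [-0.8, 0.6, 1.0]
opening: 60.5
grip_force: 0.0
```

```bash
python3 - <<'E'
from h import *
import cv2
a=imaging.read_camera("top")[170:270,235:335];b=imaging.read_camera("scene")[115:215,215:315]
cv2.imwrite("pics/d1.png",np.hstack([cv2.resize(i,(400,400),interpolation=cv2.INTER_CUBIC) for i in(a,b)]))
print(ctrl.read_state()["position"])
E
```

```text
[ 461.06635629 -149.33568192  158.6800997 ]
```

View pics/d1.png

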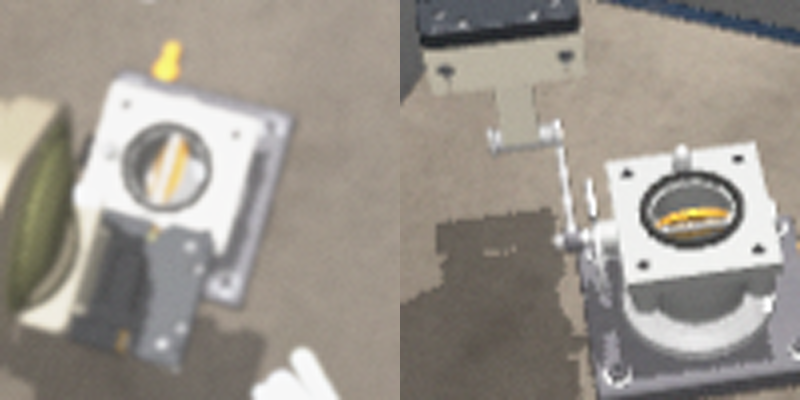

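Request:
{"api": "jog_arm", "payload": {
  "dp": [
    [0,0,1.8],
    [0,0,1.7],
    [0,0,0],
    [0,0,0],
    [0,0,0],
    [0,0,0],
    [0,0,0],
    [0,0,0]
  ],
  "turn": [0,0,0,0,0,0,0,0],
  "jaw": [6,6,4,2,1,0.5,0.5,0.5],
  "squeeze": 10
}}

```text
t: 3.4
position: [461.4, -150.0, 124.0]
ee_rot: [0.0, 0.136, 0.991, -0.0]
wrist_force: [-0.3, -2.3, -1.5]
opening: 16.5
grip_force: 1.2
```

Request:
{"api": "jog_arm", "payload": {
  "dp": [
    [0,0,0],
    [0,0,0],
    [0,0,0]
  ],
  "turn": [0,0,0],
  "jaw": [0.5,0.5,0.5]
}}

```text
t: 3.7
position: [461.2, -150.0, 123.6]
ee_rot: [-0.0, 0.136, 0.991, -0.0]
wrist_force: [-0.5, -2.0, -0.2]
opening: 11.7
grip_force: 10.0
```

Request:
{"api": "jog_arm", "payload": {
  "dp": [
    [0,-0.6,-0.34],
    [0,-0.68,-0.29],
    [0,-1.0,-0.26],
    [0,-1.0,-0.08],
    [0,-1.0,0.08],
    [0,-1.05,0.28],
    [0,0,0],
    [0,0,0]
  ],
  "turn": [0,0,0,0,0,0,0,0],
  "jaw": [0.5,0.5,0.5,0.5,0.5,0.5,0.5,0.5]
}}

```text
t: 4.5
position: [446.6, -202.7, 129.7]
ee_rot: [-0.0, 0.136, 0.991, -0.001]
wrist_force: [-1.7, -4.6, 4.7]
opening: 11.8
grip_force: 10.0
```

Request:
{"api": "jog_arm", "payload": {
  "dp": [
    [0,0.13,-0.05],
    [0,0,0],
    [0,0,0],
    [0,0,0],
    [0,0,0],
    [0,0,-3],
    [0,0,-4],
    [0,0,-4]
  ],
  "turn": [0,0,0,0,0,0,0,0],
  "jaw": [0.5,0.5,3,5,6,6,6,6]
}}

```text
t: 5.3
position: [446.9, -199.3, 241.1]
ee_rot: [-0.001, 0.135, 0.991, 0.0]
wrist_force: [0.4, 0.1, 0.4]
opening: 55.0
grip_force: 0.0
```

Request:
{"api": "jog_arm", "payload": {
  "dp": [
    [0,-4.5,0],
    [0,-4.5,0],
    [0,-4.5,0],
    [0,-4.5,0],
    [0,0,0]
  ],
  "turn": [-0.1,-0.1,-0.1,-0.1,-0.08],
  "jaw": [6,6,6,6,6]
}}

```text
t: 5.8
position: [424.5, -383.3, 240.0]
ee_rot: [-0.0, -0.103, 0.995, -0.001]
wrist_force: [-0.9, -0.3, 0.8]
opening: 60.0
grip_force: 0.0
```

```bash
python3 - <<'E'
from h import *
import cv2
a=imaging.read_camera("top")[170:270,235:335];b=imaging.read_camera("scene")[115:215,215:315]
cv2.imwrite("pics/d2.png",np.hstack([cv2.resize(i,(400,400),interpolation=cv2.INTER_CUBIC) for i in(a,b)]))
s=ctrl.read_state();print(s["t"],s["position"],s["ee_rot"])
ex=np.array([.963,-.269,0]);ey=np.array([.269,.963,0]);c=np.array([532.8,-204,0])
for th in(.1,.262,.42):
  l=.611-th;X=c-83*ex-60*np.sin(l)*ey+[0,0,80+60*np.cos(l)]
  print(th,(proj("top",X)-[235,170])*4,(proj("scene",X)-[215,115])*4+[400,0])
E
```

```text
5.9 [ 425.13356463 -378.21126471  239.67676355] [-1.85970766e-04 -1.03490382e-01  9.94630357e-01  3.97955670e-04]
0.1 [168.08377558 304.71828319] [533.93953738 214.74151323]
0.262 [152.73532262 299.98253289] [531.50710647 196.97902452]
0.42 [137.09808448 295.31828346] [529.38995603 181.00732622]
```

View pics/d2.png

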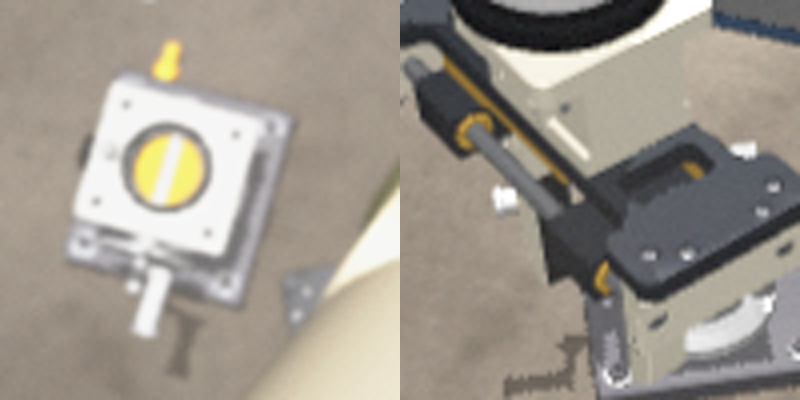

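Request:
{"api": "jog_arm", "payload": {
  "dp": [
    [-3.6,-1.8,0],
    [-3.5,-1.8,1],
    [-3.5,-1.9,3],
    [0,0,4.5],
    [0,0,4.5],
    [0,0,2],
    [0,0,0]
  ],
  "turn": [0.007,0,0,0,0,0,0],
  "jaw": [6,6,6,6,6,6,6]
}}

```text
t: 6.6
position: [539.4, -406.8, 86.7]
ee_rot: [-0.002, -0.1, 0.995, 0.002]
wrist_force: [0.3, -0.1, 0.6]
opening: 60.4
grip_force: 0.0
```

```bash
python3 - <<'E'
from h import *
import cv2
a=imaging.read_camera("top")[170:270,310:410];b=imaging.read_camera("scene")[195:295,285:385]
cv2.imwrite("pics/d3.png",np.hstack([cv2.resize(i,(400,400),interpolation=cv2.INTER_CUBIC) for i in(a,b)]))
s=ctrl.read_state();print(s["t"],s["position"],s["ee_rot"])
E
```

```text
6.7 [ 541.14620534 -408.84147232   90.67772777] [-4.60739158e-06 -1.00450808e-01  9.94941999e-01  2.31657425e-04]
```

View pics/d3.png

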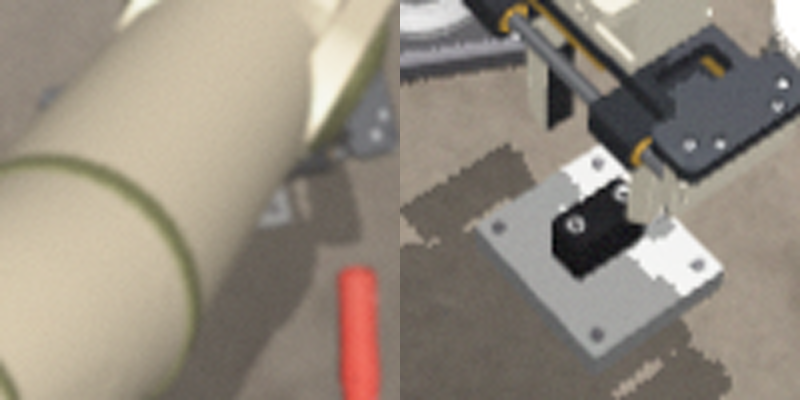

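Request:
{"api": "jog_arm", "payload": {
  "dp": [
    [0,0,3],
    [0,0,2.5],
    [0,0,1.2],
    [0,0,0],
    [0,0,0],
    [0,0,0],
    [0,0,0],
    [0,0,0]
  ],
  "turn": [0,0,0,0,0,0,0,0],
  "jaw": [6,6,6,4,3,2,1.5,1.5],
  "squeeze": 40
}}

```text
t: 7.5
position: [540.9, -410.1, 24.1]
ee_rot: [0.0, -0.1, 0.995, -0.0]
wrist_force: [0.2, -0.5, 0.3]
opening: 24.8
grip_force: 1.3
```

Request:
{"api": "jog_arm", "payload": {
  "dp": [
    [0,0,0],
    [0,0,0],
    [0,0,0]
  ],
  "turn": [0,0,0],
  "jaw": [1.5,1.5,1.5]
}}

```text
t: 7.8
position: [540.8, -410.0, 24.1]
ee_rot: [0.0, -0.101, 0.995, -0.0]
wrist_force: [0.1, 1.3, 6.9]
opening: 24.2
grip_force: 40.0
```

Request:
{"api": "jog_arm", "payload": {
  "dp": [
    [0,0,-2],
    [0,0,-4],
    [0,0,-4],
    [0,0,-3.5],
    [0,0,0],
    [0,0,0],
    [0,0,0]
  ],
  "turn": [0,0,0.1,0.12,0.13,0.12,0],
  "jaw": [1.5,1.5,1.5,1.5,1.5,1.5,1.5]
}}

```text
t: 8.5
position: [540.2, -409.2, 158.0]
ee_rot: [-0.0, 0.135, 0.991, 0.0]
wrist_force: [-0.4, 0.5, -4.5]
opening: 23.7
grip_force: 40.0
```

Request:
{"api": "jog_arm", "payload": {
  "dp": [
    [0.7,2.2,0],
    [1.1,3.5,0],
    [1.2,3.8,0],
    [1.2,3.8,0],
    [1.1,3.5,0],
    [0.9,2.76,0],
    [0,0,0],
    [0,0,0]
  ],
  "turn": [0,0,0,0,0,0,0,0],
  "jaw": [1.5,1.5,1.5,1.5,1.5,1.5,1.5,1.5]
}}

```text
t: 9.3
position: [532.7, -204.3, 158.0]
ee_rot: [-0.0, 0.132, 0.991, -0.0]
wrist_force: [0.2, -0.9, -4.5]
opening: 23.7
grip_force: 40.0
```

```bash
python3 - <<'E'
from h import *
import cv2
s=ctrl.read_state();p=np.array(s["position"]);print(s["t"],p,s["ee_rot"])
b=imaging.read_camera("scene")[105:225,225:345]
cv2.imwrite("pics/d4.png",cv2.resize(b,(600,600),interpolation=cv2.INTER_CUBIC))
ex=np.array([.963,-.269,0]);ey=np.array([.269,.963,0])
o=p-[0,0,24.1]
for z in(18,0):
  for a,c in((42,-49),(-42,-49),(42,49),(-42,49)): print(z,a,c,((proj("scene",o+a*ex+c*ey+[0,0,z])-[225,105]+.4)*5).round())
E
```

```text
9.3 [ 532.65230135 -204.26311706  157.97257673] [-2.90083320e-04  1.31797623e-01  9.91276601e-01 -4.30110615e-05]
18 42 -49 [429. 280.]
18 -42 -49 [221. 308.]
18 42 49 [389. 121.]
18 -42 49 [194. 145.]
0 42 -49 [430. 312.]
0 -42 -49 [225. 339.]
0 42 49 [390. 152.]
0 -42 49 [198. 177.]
```

View pics/d4.png

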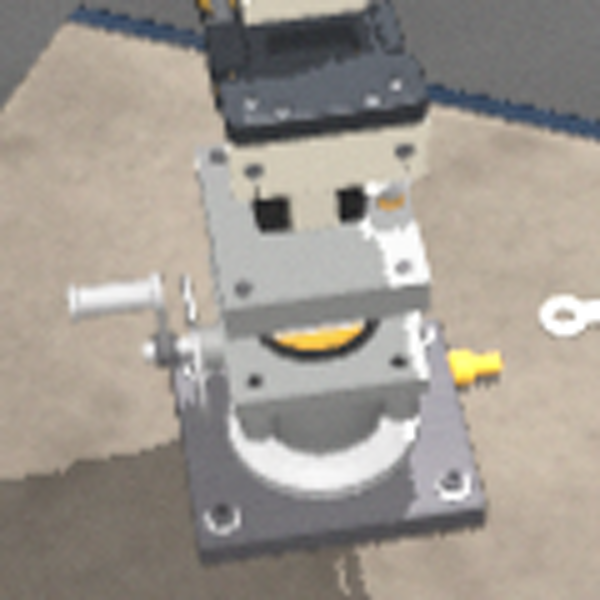

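Request:
{"api": "jog_arm", "payload": {
  "dp": [
    [0,0,1.2],
    [0,0,1.2],
    [0,0,0.4],
    [0,0,0.2],
    [0,0,0.2],
    [0,0,0.2],
    [0,0,0]
  ],
  "turn": [0,0,0,0,0,0,0],
  "jaw": [1.5,1.5,1.5,1.5,1.5,1.5,1.5]
}}

```text
t: 10.05
position: [532.7, -204.8, 124.2]
ee_rot: [0.0, 0.134, 0.991, -0.0]
wrist_force: [-1.4, 0.7, -4.7]
opening: 24.2
grip_force: 40.0
```

Request:
{"api": "jog_arm", "payload": {
  "dp": [
    [0,0,0.15],
    [0,0,0.15],
    [0,0,0.15],
    [0,0,0]
  ],
  "turn": [0,0,0,0],
  "jaw": [1.5,1.5,1.5,1.5]
}}

```text
t: 10.45
position: [532.8, -204.1, 119.6]
ee_rot: [-0.0, 0.134, 0.991, 0.0]
wrist_force: [1.3, 4.1, -3.6]
opening: 23.8
grip_force: 40.0
```

Request:
{"api": "jog_arm", "payload": {
  "dp": [
    [0,0.05,0.15],
    [0,0,0.1],
    [0,0,0.05],
    [0,0,0]
  ],
  "turn": [0,0,0,0],
  "jaw": [1.5,1.5,1.5,1.5]
}}

```text
t: 10.85
position: [532.9, -204.0, 117.2]
ee_rot: [0.0, 0.134, 0.991, 0.0]
wrist_force: [-1.6, 4.8, 3.7]
opening: 24.1
grip_force: 40.0
```

Request:
{"api": "jog_arm", "payload": {
  "dp": [
    [0,0.05,0.1],
    [0,0,0.1],
    [0,0,0]
  ],
  "turn": [0,0,0],
  "jaw": [1.5,1.5,1.5]
}}

```text
t: 11.15
position: [532.9, -203.9, 115.4]
ee_rot: [0.0, 0.134, 0.991, 0.0]
wrist_force: [-3.0, 3.1, 7.2]
opening: 23.8
grip_force: 40.0
```

Request:
{"api": "jog_arm", "payload": {
  "dp": [
    [0,0,0.1],
    [0,0,0.1],
    [0,0,0]
  ],
  "turn": [0,0,0],
  "jaw": [1.5,1.5,1.5]
}}

```text
t: 11.45
position: [532.9, -203.9, 114.0]
ee_rot: [0.0, 0.134, 0.991, 0.0]
wrist_force: [-4.4, 4.0, 14.0]
opening: 23.9
grip_force: 40.0
```

Request:
{"api": "jog_arm", "payload": {
  "dp": [
    [0,0,0.1],
    [0,0,0],
    [0,0,0],
    [0,0,0]
  ],
  "turn": [0,0,0,0],
  "jaw": [1.5,1.5,1.5,1.5]
}}

```text
t: 11.85
position: [532.9, -203.9, 113.9]
ee_rot: [0.001, 0.134, 0.991, 0.0]
wrist_force: [-7.7, 5.0, 25.3]
opening: 24.1
grip_force: 40.0
```

```bash
python3 - <<'E'
from h import *
import cv2
s=ctrl.read_state();print(s["t"],s["wrist_force"],s["moment"])
b=imaging.read_camera("scene")[115:215,225:325]
cv2.imwrite("pics/d5.png",cv2.resize(b,(600,600),interpolation=cv2.INTER_CUBIC))
E
```

```text
11.85 [-7.67603953  5.01177195 25.32955356] [1.23666556 1.61093567 0.07361106]
```

View pics/d5.png

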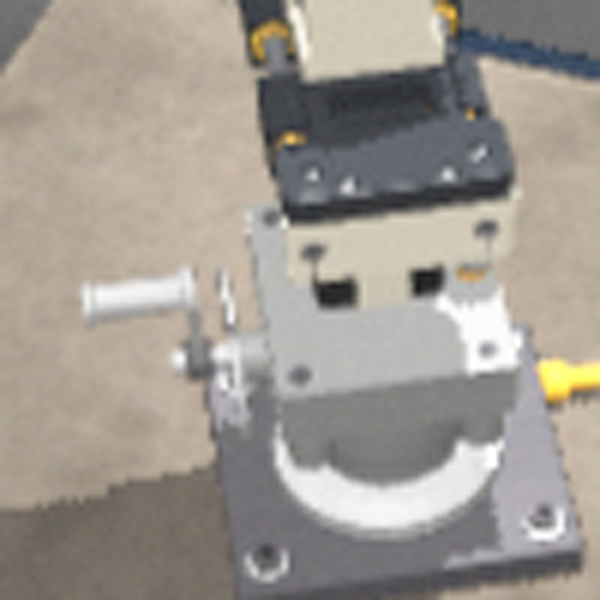

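The head lies flush on the body with no visible gap at the lower edge (row ~395), and the lever is still at idle (cross pin at about (138,295)). The force now rises without any sinking, so it is hard down.

```bash
python3 -c "
from plant import order
print(order.job_done())"
```

```text
the job is handed in; nothing more can be done
None
```

The job is handed in at about 12 s: the lever measured about 16 degrees open, and the head is on the pin and flush, still gripped at 40 N and pressed on the rig with about 30 N; no verdict was returned.

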